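Line up the folded struts by length on the layout board

TASK

Lay the four folded aluminium struts on the blue tape strips of the layout board in order of length, one to a strip, the longest on the strip nearest the vise and the shortest at the other end. Each lies flat, open side down, along the middle of its strip with one end on the black base line. Do not knock over the drinks bottle.

Things in the scene. Friction and masses are not known exactly. Their poses are not given: they have to be found in the camera images.
- strut60_mid (a point): the shortest of the four loose folded aluminium struts: 60 mm long, an upside-down U channel 28 mm wide and 28 mm high (web 2.5 mm thick on top, open side down on the bench), two small dark rivet holes at each end, about 27 g, both ends alike. The point is its centre, half-way up (14 mm above what it lies on); x runs along its length, z up.
- strut85_mid (a point): the second shortest of the four loose folded aluminium struts: 85 mm long, an upside-down U channel 28 mm wide and 28 mm high (web 2.5 mm thick on top, open side down on the bench), two small dark rivet holes at each end, about 38 g, both ends alike. The point is its centre, half-way up (14 mm above what it lies on); x runs along its length, z up.
- strut110_mid (a point): the second longest of the four loose folded aluminium struts: 110 mm long, an upside-down U channel 28 mm wide and 28 mm high (web 2.5 mm thick on top, open side down on the bench), two small dark rivet holes at each end, about 50 g, both ends alike. The point is its centre, half-way up (14 mm above what it lies on); x runs along its length, z up.
- strut135_mid (a point): the longest of the four loose folded aluminium struts: 135 mm long, an upside-down U channel 28 mm wide and 28 mm high (web 2.5 mm thick on top, open side down on the bench), two small dark rivet holes at each end, about 61 g, both ends alike. The point is its centre, half-way up (14 mm above what it lies on); x runs along its length, z up.
- mark1: the leftmost (seen from the robot) of the four blue tape strips, 18 mm wide and 145 mm long, side by side 75 mm apart on the plywood layout board (9 mm thick, 175 x 315 mm, fixed). The origin is on the board's upper face (9 mm above the bench), on the strip's centre line where it starts, at the edge of the 6 mm black base line that joins the near ends of all four strips; x runs along the strip away from the base line, z up. The strips are flat and cannot be felt.
- mark2: the second from the left (seen from the robot) of the four blue tape strips, 18 mm wide and 145 mm long, side by side 75 mm apart on the plywood layout board (9 mm thick, 175 x 315 mm, fixed). The origin is on the board's upper face (9 mm above the bench), on the strip's centre line where it starts, at the edge of the 6 mm black base line that joins the near ends of all four strips; x runs along the strip away from the base line, z up. The strips are flat and cannot be felt.
- mark3: the third from the left (seen from the robot) of the four blue tape strips, 18 mm wide and 145 mm long, side by side 75 mm apart on the plywood layout board (9 mm thick, 175 x 315 mm, fixed). The origin is on the board's upper face (9 mm above the bench), on the strip's centre line where it starts, at the edge of the 6 mm black base line that joins the near ends of all four strips; x runs along the strip away from the base line, z up. The strips are flat and cannot be felt.
- mark4: the rightmost (seen from the robot) of the four blue tape strips, 18 mm wide and 145 mm long, side by side 75 mm apart on the plywood layout board (9 mm thick, 175 x 315 mm, fixed). The origin is on the board's upper face (9 mm above the bench), on the strip's centre line where it starts, at the edge of the 6 mm black base line that joins the near ends of all four strips; x runs along the strip away from the base line, z up. The strips are flat and cannot be felt.
- vise: dark clamp-on bench vise with orange jaw pads, 108 mm high, fixed to the far edge of the bench, either to the left or to the right of the layout board; a yellow bin stands on the other side. The origin is on the bench at the middle of the near edge of its foot (the foot is 85 x 75 mm and reaches away from the robot from there).
- bottle: blue drinks bottle with an orange cap, standing loose behind the board, 68 mm across and 190 mm high, 0.55 kg; the origin is the centre of its underside. It is not to be knocked over.

How it is judged:
By the outcome, as a careful person would: the job done as asked, in the order asked, and still so for the second after the job is handed in, with the robot touching nothing.
It also fails if it takes over 104 s, if anything falls off the work surface, if the arm or the gripper's body presses on something with over 40 N, if the wrist force passes 120 N, or if a joint passes its speed limit or range.

ROBOT

A 7-joint arm with a two-finger parallel gripper is mounted at the origin on the work surface. World frame = base frame: x ahead of the robot, y to its left, z up, the work surface at z = 0. Lengths are in m, angles in rad, forces in N, time in s.
With the tool pointing down it reaches from about 0.35 to 0.9 m from the base axis. Payload 7.2 kg.
Tool frame: the origin (TCP) lies at the centre of the arm's flange, where the gripper is bolted on; the fingertips stand 182 mm ahead of it and the grasp point (between the pads) lies 163 mm ahead of it; y points along the fingers, z is the direction in which the jaws open and shut, and the axes are right-handed (so a half turn about y gives the same grasp; the last joint's range is limited). The gripper opens to 88 mm and grips with 3 to 60 N. Pads are 20 mm wide; open, the fingers measure 115 mm over their backs; the gripper's body (75 mm by 178 mm) begins 61 mm behind the grasp point.
Start: joints at [1.063, 0.411, -0.013, 1.596, 0.006, 1.134, -0.082], TCP at [0.266, -0.566, 0.405] pointing down, gripper open.
Joint ranges: [-2.95, 2.95], [-0.29, 1.99], [-1.47, 1.44], [0.14, 2.54], [-1.03, 4.17], [0.13, 1.85], [-2.86, 2.86]. Speed limits (rad/s): [2.39, 2.39, 3.01, 3.01, 3.14, 3.14, 3.14].

INTERFACE

Orientations are given as a unit quaternion [w, x, y, z].
In Python, from workcell import arm, viewer gives the robot as it stands. The module is installed in compiled form; this text tells all that it offers.
- The arm moves only by the shell command python3 -m handwheel 'ROWS' [FORCE]. ROWS is JSON, a list of rows, each a list of 3 entries, a list of its own where there are three numbers: the shift along the tool's x, y, z in m, then the turn, a rotation vector about the tool's x, y, z in rad, then the closure, from -1 (fully open) to 1 (shut). A call has 1 to 12 rows; each row is the pose to reach, as a shift and turn from the pose commanded when the call began, along the tool's axes at that moment; what a row does not reach only later rows make up. A row lasts 1/8 s, in which the tool goes at most 62.5 mm and 10.7 degrees, less where a joint would pass 70% of its speed; a pose out of reach is approached as far as the arm can. A call with a gripper value outside its range is refused whole. The fingers move at their own pace and stop on an object; FORCE is the grip in N (left out, the last holds). Time passes only in rows, so rows that repeat a pose let the fingers close. It gives the time, the measured TCP pose, the force and the opening at its end, in the units of the state.
- arm.get_state(): the state, without advancing time (a new reading comes with each control period).
- viewer.get_image(name): name is "scene" or "top"; returns the picture (400x640x3 uint8, red, green, blue); there is no depth.
- viewer.camera_model(name): a dict with "fx", "fy", "cx", "cy" (pixels), "k1" (the pictures are not rectified: a ray, as slopes to the right and down, at radius r is drawn at 1 + k1 r^2 times it, then the intrinsics apply), "rvec" (rotation vector, rad) and "tvec" (3), from world to camera coordinates, as OpenCV has them. Camera axes: x right, y down, z forward; pixel columns grow to the right and rows downward; lengths in m; the calibration is good to about 2 mm. A picture is of the moment at which its call begins. camera_model takes no time and is no camera call.
- arm.close_job(): hands the job in, once; it reports no verdict.
The state is a dict: "time": time; "q": joint angles; "qvel": joint speeds; "effort": joint torques, N m; "tcp_pos": TCP position; "tcp_rot": TCP orientation; "wrist_force": force on the tool from outside, world axes, zero at the start; "torque": the same for the moment, N m; "gripper_width": finger opening in m.
Only numpy, scipy, OpenCV 4.12 (cv2) and the standard library are available. Lean on these libraries where they do the work, as an engineer would, in place of code of your own. Each camera call takes 0.05 s, during which the arm holds its last target.

## Working session

There is one attempt and no reset: what is moved stays moved. The work goes in short steps, Python scripts to look and compute and a shell command to move; the robot and the scene stay as the last step left them, time stands still between calls to the robot, and variables do not carry over. Pictures are saved under pics/ and viewed, and the job is handed in when it is done.

```bash
mkdir -p pics; ls
python3 - <<'E'
from workcell import arm, viewer
import cv2
s=arm.get_state(); print(s)
for n in("scene","top"):
    im=viewer.get_image(n); cv2.imwrite(f"pics/{n}0.png",im[:,:,::-1]); print(n,viewer.camera_model(n))
E
```

```text
pics
{'time': 0.0, 'q': array([ 1.06277959,  0.41186206, -0.01269698,  1.5970479 ,  0.0055973 ,
        1.13427968, -0.08222354]), 'qvel': array([-0.00064539,  0.00144396, -0.00072795,  0.00032449, -0.0004525 ,
        0.00027906, -0.00083   ]), 'effort': array([ 6.52561107e-05, -5.87942111e+01,  6.41586129e-01, -2.91076666e+01,
       -5.37644536e-02,  1.82827888e-02,  1.83499615e-04]), 'tcp_pos': array([ 0.26598883, -0.56533321,  0.40383093]), 'tcp_rot': array([ 0.15408406, -0.15440314,  0.69060719, -0.68955021]), 'wrist_force': array([ 0.2308246 , -0.14770453, -0.36397491]), 'torque': array([ 0.0273829 ,  0.00342721, -0.00480814]), 'gripper_width': 0.08819385351027595}
scene {'fx': 443.09795740198456, 'fy': 443.09795740198456, 'cx': 317.1631405946987, 'cy': 197.76984448899415, 'k1': -0.0446072441245187, 'rvec': array([ 0.91443192,  2.46071207, -1.13559934]), 'tvec': array([ 0.43180481, -0.2214236 ,  1.34395288])}
top {'fx': 432.6247936558128, 'fy': 432.6247936558128, 'cx': 322.618171805431, 'cy': 198.99104195533604, 'k1': 0.009078378575494022, 'rvec': array([ 2.08666698, -2.11221847,  0.2477059 ]), 'tvec': array([-0.00807688,  0.58659932,  0.94008816])}
```

View pics/scene0.png

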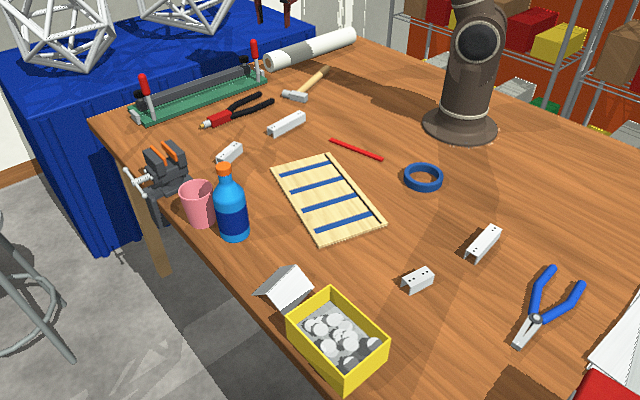

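View pics/top0.png

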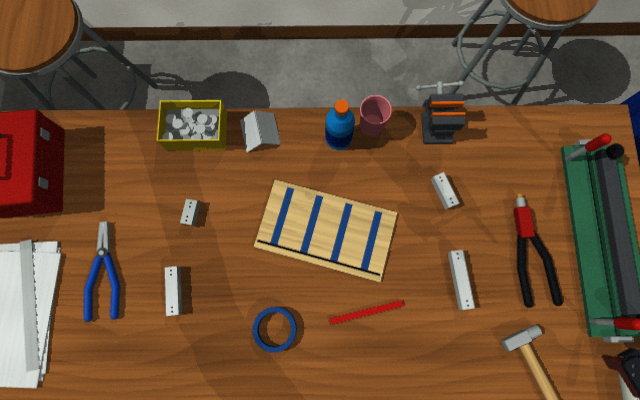

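The top view shows the four struts near (190,212), (172,290), (445,190) and (460,280), the board around (325,230) with its base line on the near side, and the vise at (442,120). The vise is on the robot's right, so the longest strut goes on mark4. Next I'll measure them.

```bash
cat > h.py <<'E'
import numpy as np, cv2
from workcell import arm, viewer
def cam(n):
    m=viewer.camera_model(n); R=cv2.Rodrigues(np.array(m['rvec']))[0]; return m,R,np.array(m['tvec'])
def proj(n,P):
    m,R,t=cam(n); c=np.atleast_2d(P)@R.T+t; a=c[:,:2]/c[:,2:]; r2=(a**2).sum(1,keepdims=True); a=a*(1+m['k1']*r2)
    return a*[m['fx'],m['fy']]+[m['cx'],m['cy']]
def ray(n,uv):
    m,R,t=cam(n); d=(np.atleast_2d(uv)-[m['cx'],m['cy']])/[m['fx'],m['fy']]; a=d.copy()
    for _ in range(10): a=d/(1+m['k1']*(a**2).sum(1,keepdims=True))
    v=np.c_[a,np.ones(len(a))]@R; return -R.T@t, v/np.linalg.norm(v,axis=1,keepdims=True)
def onplane(n,uv,z):
    o,v=ray(n,uv); return o+v*((z-o[2])/v[:,2:])
def tri(uvA,uvB,a="top",b="scene"):
    oa,va=ray(a,uvA); ob,vb=ray(b,uvB); out=[]
    for x,y in zip(va,vb):
        A=(np.eye(3)-np.outer(x,x)); B=(np.eye(3)-np.outer(y,y)); out.append(np.linalg.solve(A+B,A@oa+B@ob))
    return np.array(out)
E
python3 - <<'E'
from h import *
s=arm.get_state()
from scipy.spatial.transform import Rotation as Rn
q=s['tcp_rot']; R=Rn.from_quat([q[1],q[2],q[3],q[0]]).as_matrix(); print(R.round(3))
for n in("scene","top"): print(n,-cam(n)[1].T@cam(n)[2],proj(n,[s['tcp_pos'],s['tcp_pos']+R[:,1]*.163]))
a=cv2.imread("pics/top0.png"); b=cv2.imread("pics/scene0.png")
def crop(im,x,y,w,h,k): return cv2.resize(im[y:y+h,x:x+w],None,fx=k,fy=k,interpolation=cv2.INTER_CUBIC)
cv2.imwrite("pics/ca.png",crop(a,150,160,120,170,3.5)); cv2.imwrite("pics/cb.png",crop(a,410,150,100,180,3.3)); cv2.imwrite("pics/cboard.png",crop(a,240,170,170,120,4.5))
cv2.imwrite("pics/cs1.png",crop(b,390,210,130,100,6)); cv2.imwrite("pics/cs2.png",crop(b,200,100,120,80,6)); cv2.imwrite("pics/csboard.png",crop(b,260,140,135,115,5))
E
```

```text
[[-0.905 -0.001  0.426]
 [-0.426  0.001 -0.905]
 [ 0.    -1.    -0.001]]
scene [1.07881847 0.60890609 0.71209357] [[268.76397148 -38.2863744 ]
 [272.80220588  17.7930618 ]]
top [ 0.35434681 -0.0111492   1.04987798] [[718.95835097 362.09755957]
 [636.08173741 349.37516902]]
```

View crops.

View pics/ca.png

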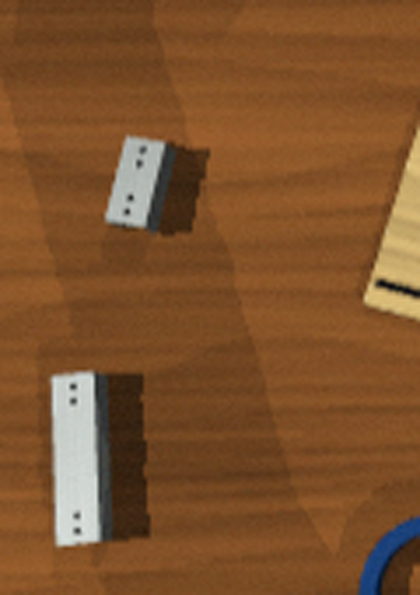

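View pics/cb.png

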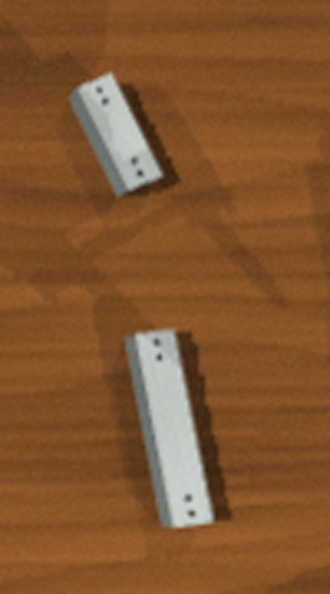

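View pics/cboard.png

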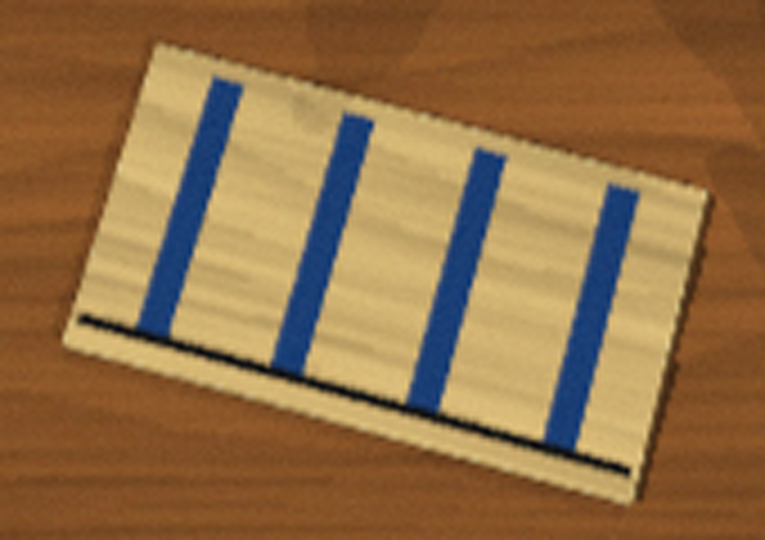

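View pics/cs1.png

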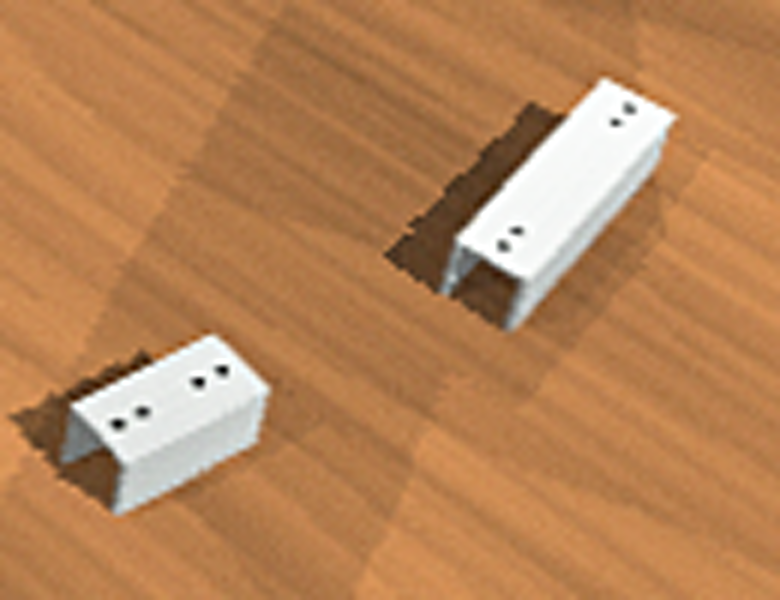

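View pics/cs2.png

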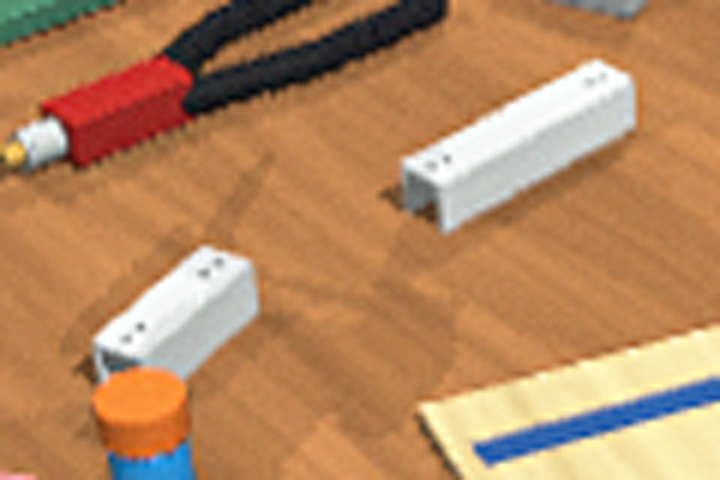

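View pics/csboard.png

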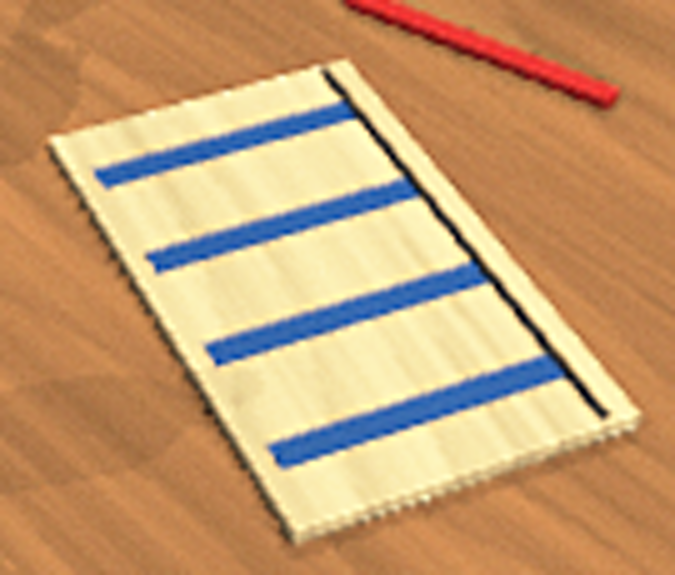

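```bash
cat > meas.py <<'E'
from h import *
def sub(img,n,name):
    return None
def struts(im,boxes,vth,smax=45):
    hsv=cv2.cvtColor(im,cv2.COLOR_BGR2HSV); out=[]
    for (x0,y0,x1,y1) in boxes:
        k=4; c=cv2.resize(im[y0:y1,x0:x1],None,fx=k,fy=k,interpolation=cv2.INTER_CUBIC); h=cv2.cvtColor(c,cv2.COLOR_BGR2HSV)
        m=((h[:,:,1]<smax)&(h[:,:,2]>vth)).astype(np.uint8)
        m=cv2.morphologyEx(m,cv2.MORPH_CLOSE,np.ones((11,11)))
        cs,_=cv2.findContours(m,cv2.RETR_EXTERNAL,cv2.CHAIN_APPROX_NONE); c=max(cs,key=cv2.contourArea)
        p=(c[:,0,:]+.5)/k-.5+[x0,y0]; out.append(p)
    return out
def rect(p,z=0.028,n="top"):
    P=onplane(n,p,z)[:,:2]
    (cx,cy),(w,h),a=cv2.minAreaRect((P*1000).astype(np.float32)); bp=cv2.boxPoints(((cx,cy),(w,h),a))
    e=[bp[1]-bp[0],bp[2]-bp[1]]; L=[np.linalg.norm(v) for v in e]; i=int(np.argmax(L)); d=e[i]/L[i]
    if d[0]<0:d=-d
    return np.array([cx,cy])/1000,max(L),min(L),np.degrees(np.arctan2(d[1],d[0]))
E
python3 - <<'E'
from meas import *
a=cv2.imread("pics/top0.png")
for x,y in [(188,212),(194,214),(170,290),(178,290),(449,190),(436,193),(462,280),(452,280)]: print((x,y),a[y,x])
B=[(170,190,212,235),(155,255,195,325),(425,165,465,215),(440,240,485,315)]
for v in (110,130,150):
  for p in struts(a,B,v): print(v,[np.round(r,4) for r in rect(p)])
E
```

```text
(188, 212) [175 179 174]
(194, 214) [56 55 54]
(170, 290) [204 210 204]
(178, 290) [64 67 63]
(449, 190) [196 199 193]
(436, 193) [ 36  77 123]
(462, 280) [196 200 193]
(452, 280) [31 63 96]
110 [array([0.5687, 0.3086]), np.float32(61.0165), np.float32(28.487), np.float32(-10.1998)]
110 [array([0.3837, 0.3369]), np.float32(110.7368), np.float32(29.0426), np.float32(5.8467)]
110 [array([ 0.615 , -0.3123]), np.float32(86.2783), np.float32(38.4314), np.float32(21.8066)]
110 [array([ 0.4011, -0.3336]), np.float32(135.302), np.float32(36.8575), np.float32(6.8775)]
130 [array([0.5691, 0.3088]), np.float32(60.2911), np.float32(28.0056), np.float32(-10.1091)]
130 [array([0.3837, 0.337 ]), np.float32(110.7249), np.float32(28.9634), np.float32(5.9859)]
130 [array([ 0.6167, -0.3157]), np.float32(85.6885), np.float32(29.6646), np.float32(21.824)]
130 [array([ 0.4014, -0.3364]), np.float32(135.2952), np.float32(30.5707), np.float32(6.9511)]
150 [array([0.5695, 0.3089]), np.float32(59.7468), np.float32(27.5226), np.float32(-10.3485)]
150 [array([0.3837, 0.3372]), np.float32(110.7384), np.float32(28.4161), np.float32(5.8271)]
150 [array([ 0.617 , -0.3159]), np.float32(84.8002), np.float32(28.0381), np.float32(21.8318)]
150 [array([ 0.4014, -0.3367]), np.float32(135.3037), np.float32(28.8689), np.float32(6.859)]
```

Run:
```python
from meas import *
def blue(im,box):
    x0,y0,x1,y1=box;k=4
    c=cv2.resize(im[y0:y1,x0:x1],None,fx=k,fy=k,interpolation=cv2.INTER_CUBIC);h=cv2.cvtColor(c,cv2.COLOR_BGR2HSV)
    m=((h[:,:,0]>95)&(h[:,:,0]<130)&(h[:,:,1]>110)&(h[:,:,2]>60)).astype(np.uint8)
    cs,_=cv2.findContours(m,cv2.RETR_EXTERNAL,cv2.CHAIN_APPROX_NONE)
    return [(c[:,0,:]+.5)/k-.5+[x0,y0] for c in cs if cv2.contourArea(c)>600]
ims={n:cv2.imread(f"pics/{n}0.png") for n in("top","scene")}
res={}
for n,box in (("top",(240,172,410,288)),("scene",(262,142,388,250))):
    ss=blue(ims[n],box); r=[]
    for p in ss: r.append((rect(p,0.009,n),p))
    r.sort(key=lambda t:-t[0][0][1]); res[n]=r
    for t in r:
        c,L,w,a=t[0]; d=np.array([np.cos(np.radians(a)),np.sin(np.radians(a))]); print(n,c.round(4),round(float(L),1),round(float(w),1),a, "near end",(c-d*L/2000).round(4))
# heights: centroid of strip contour pixel moments
def cen(p): M=cv2.moments(p.astype(np.float32).reshape(-1,1,2)); return [M['m10']/M['m00'],M['m01']/M['m00']]
print(tri([cen(t[1]) for t in res["top"]],[cen(t[1]) for t in res["scene"]]).round(4))
# strut corners: expected position in scene from top measurement at z=.028
f=lambda x0,y0,k,X:[x0+(X[0]+.5)/k-.5,y0+(X[1]+.5)/k-.5]
# same corners picked by eye, top crop & scene crop
T=[f(150,160,3.5,(126,136)),f(150,160,3.5,(107,220)),f(150,160,3.5,(52,376)),f(150,160,3.5,(57,545)),f(410,150,3.3,(161,179)),f(410,150,3.3,(175,331)),f(410,150,3.3,(213,521))]
S=[f(390,210,6,(126,461)),f(390,210,6,(268,388)),f(390,210,6,(527,277)),f(390,210,6,(675,118)),f(200,100,6,(207,247)),f(200,100,6,(402,160)),f(200,100,6,(597,61))]
print(tri(T,S).round(4));
```

```text
top [0.5604 0.0848] 144.4 16.8 -16.258215 near end [0.4911 0.105 ]
top [0.5396 0.0129] 144.9 16.5 -16.219416 near end [0.47   0.0331]
top [ 0.5184 -0.0592] 144.5 16.5 -16.214825 near end [ 0.449 -0.039]
top [ 0.4977 -0.1313] 144.4 16.5 -16.255045 near end [ 0.4284 -0.111 ]
scene [0.5612 0.0856] 146.0 16.0 -15.893786 near end [0.491  0.1056]
scene [0.5403 0.0138] 145.1 16.9 -15.193499 near end [0.4703 0.0328]
scene [ 0.5195 -0.0581] 145.8 16.3 -15.357685 near end [ 0.4492 -0.0388]
scene [ 0.4984 -0.1298] 145.9 16.1 -15.615082 near end [ 0.4281 -0.1101]
[[ 0.5603  0.0845  0.0067]
 [ 0.5395  0.0122  0.0064]
 [ 0.5185 -0.06    0.0061]
 [ 0.4975 -0.1321  0.0062]]
[[ 0.6014  0.3164  0.0282]
 [ 0.5424  0.3266  0.0268]
 [ 0.4372  0.3556  0.0281]
 [ 0.328   0.3455  0.0258]
 [ 0.5806 -0.3448  0.0251]
 [ 0.4685 -0.3446  0.027 ]
 [ 0.3359 -0.359   0.0261]]
```

Lengths measure 60, 110, 85 and 135 mm. The strut tops triangulate to about 27 mm and the board face to about 7 mm, which agrees with the text within calibration. Next is a calculator for the moves.

```bash
cat > calc.py <<'E'
import sys
from h import *
from scipy.spatial.transform import Rotation as Rn
# usage: x y tcpz strutangle_deg
x,y,z,A=map(float,sys.argv[1:5]); A=np.radians(A)
s=arm.get_state(); q=s['tcp_rot']; R0=Rn.from_quat([q[1],q[2],q[3],q[0]]).as_matrix()
X=-np.array([np.cos(A),np.sin(A),0]); Y=np.array([0,0,-1.]); R=np.c_[X,Y,np.cross(X,Y)]
print("t",round(s['time'],2),"shift",(R0.T@([x,y,z]-s['tcp_pos'])).round(4),"turn",Rn.from_matrix(R0.T@R).as_rotvec().round(4),"F",s['wrist_force'].round(1),"w",round(s['gripper_width'],4),"q",s['q'].round(2), "tcp",s['tcp_pos'].round(4))
E
python3 calc.py 0.4014 -0.3367 0.29 6.9
python3 calc.py 0.4014 -0.3367 0.188 6.9
python3 - <<'E'
from meas import *
print(onplane("top",[[340,125],[338,146],[440,140],[262,130]],0.0).round(3), proj("top",[[.75,-.03,.19],[.7,0.0,.0]]).round(0))
E
```

```text
t 0.1 shift [-0.2199  0.1141 -0.1491] turn [1.400e-03 3.194e-01 3.000e-04] F [ 0.2 -0.1  0.5] w 0.0877 q [ 1.06  0.41 -0.01  1.6   0.01  1.13 -0.08] tcp [ 0.266  -0.5654  0.4039]
t 0.1 shift [-0.2199  0.2161 -0.1489] turn [1.400e-03 3.194e-01 3.000e-04] F [ 0.2 -0.1  0.5] w 0.0877 q [ 1.06  0.41 -0.01  1.6   0.01  1.13 -0.08] tcp [ 0.266  -0.5654  0.4039]
[[ 0.8   -0.063  0.   ]
 [ 0.742 -0.057  0.   ]
 [ 0.755 -0.32   0.   ]
 [ 0.788  0.139  0.   ]] [[329. 112.]
 [316. 162.]]
```

```bash
python3 -m handwheel '[[[-0.05,0.03,-0.034],[0,0.1,0],-0.4],[[-0.1,0.055,-0.068],[0,0.2,0],-0.4],[[-0.15,0.08,-0.102],[0,0.3,0],-0.4],[[-0.2,0.1,-0.136],[0,0.32,0],-0.4],[[-0.22,0.114,-0.149],[0,0.32,0],-0.4],[[-0.22,0.114,-0.149],[0,0.32,0],-0.4],[[-0.22,0.114,-0.149],[0,0.32,0],-0.4]]' 20; python3 calc.py 0.4014 -0.3367 0.188 6.9
```

```text
time: 0.98
tcp_pos: [0.4014, -0.3377, 0.2907]
tcp_rot: [-0.042, 0.042, -0.706, 0.706]
wrist_force: [-0.6, -1.3, 0.8]
gripper_width: 0.0614
t 0.97 shift [-1.000e-04  1.027e-01 -1.000e-03] turn [-0.0004 -0.0009  0.0004] F [-0.6 -1.3  0.8] w 0.0614 q [ 0.64  0.38 -0.05  1.96  0.02  0.81 -0.87] tcp [ 0.4014 -0.3377  0.2907]
```

```bash
python3 -m handwheel '[[[0,0.04,-0.001],[0,0,0],-0.4],[[0,0.08,-0.001],[0,0,0],-0.4],[[0,0.1,-0.001],[0,0,0],-0.4],[[0,0.103,-0.001],[0,0,0],-0.4],[[0,0.103,-0.001],[0,0,0],-0.4],[[0,0.103,-0.001],[0,0,0],-0.4]]'; python3 calc.py 0.4014 -0.3367 0.188 6.9
python3 - <<'E'
from h import *
for n in("top","scene"): cv2.imwrite(f"pics/{n}1.png",viewer.get_image(n)[:,:,::-1])
E
```

```text
time: 1.72
tcp_pos: [0.4018, -0.3367, 0.1888]
tcp_rot: [-0.043, 0.042, -0.705, 0.706]
wrist_force: [0.2, 0.2, 0.4]
gripper_width: 0.0615
t 1.73 shift [ 0.0004  0.0008 -0.0001] turn [-0.0015 -0.0014 -0.0014] F [0.2 0.2 0.4] w 0.0615 q [ 0.64  0.54 -0.04  2.02  0.04  0.59 -0.88] tcp [ 0.4018 -0.3367  0.1888]
```

View pics/scene1.png

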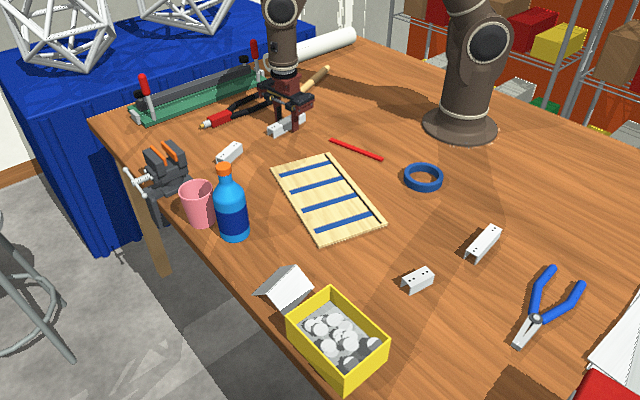

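View pics/top1.png

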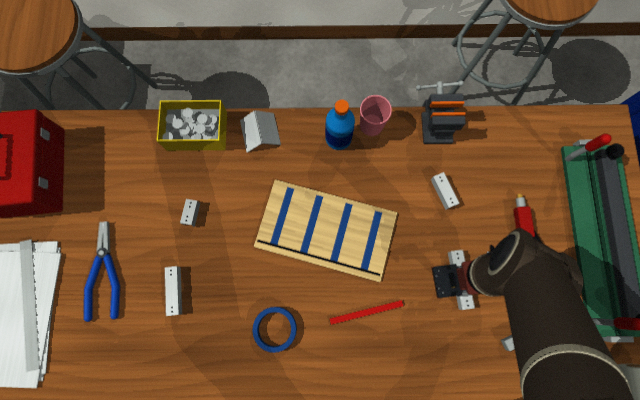

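The fingers straddle the 135 strut at scene (287,125) and top (460,280), and there is no contact force. Now close and lift.

```bash
python3 -m handwheel '[[[0,0,0],[0,0,0],1],[[0,0,0],[0,0,0],1],[[0,0,0],[0,0,0],1],[[0,0,0],[0,0,0],1],[[0,0,0],[0,0,0],1],[[0,0,0],[0,0,0],1]]' 20;  python3 -m handwheel '[[[0,-0.03,0],[0,0,0],1],[[0,-0.07,0],[0,0,0],1],[[0,-0.09,0],[0,0,0],1],[[0,-0.09,0],[0,0,0],1],[[0,-0.09,0],[0,0,0],1]]'; python3 calc.py 0.4922 -0.1296 0.26 -16.23
```

```text
time: 2.58
tcp_pos: [0.4016, -0.3361, 0.1877]
tcp_rot: [-0.042, 0.042, -0.706, 0.706]
wrist_force: [0.0, -0.1, 0.4]
gripper_width: 0.028
time: 3.2
tcp_pos: [0.4012, -0.3358, 0.2767]
tcp_rot: [0.042, -0.043, 0.706, -0.706]
wrist_force: [0.3, -0.0, -0.2]
gripper_width: 0.028
t 3.2 shift [-0.115   0.0168 -0.1938] turn [0.0007 0.4032 0.0012] F [ 0.3 -0.  -0.2] w 0.028 q [ 0.64  0.39 -0.05  1.97  0.03  0.78 -0.87] tcp [ 0.4012 -0.3358  0.2767]
```

```bash
python3 -m handwheel '[[[-0.02,0,-0.033],[0,0.1,0],1],[[-0.045,0,-0.075],[0,0.2,0],1],[[-0.07,0,-0.118],[0,0.3,0],1],[[-0.095,0.01,-0.16],[0,0.4,0],1],[[-0.11,0.015,-0.185],[0,0.403,0],1],[[-0.115,0.0168,-0.1938],[0,0.403,0],1],[[-0.115,0.0168,-0.1938],[0,0.403,0],1],[[-0.115,0.0168,-0.1938],[0,0.403,0],1],[[-0.115,0.0168,-0.1938],[0,0.403,0],1]]'; python3 calc.py 0.4922 -0.1296 0.198 -16.23
python3 - <<'E'
from h import *
for n in("top",): cv2.imwrite(f"pics/{n}2.png",viewer.get_image(n)[:,:,::-1])
E
```

```text
time: 4.32
tcp_pos: [0.4922, -0.1313, 0.261]
tcp_rot: [0.101, -0.101, -0.7, 0.7]
wrist_force: [-0.0, -0.1, -0.5]
gripper_width: 0.0282
t 4.33 shift [ 0.0004  0.063  -0.0016] turn [-0.0004 -0.0021 -0.0002] F [-0.  -0.1 -0.5] w 0.0282 q [ 0.18  0.4  -0.02  2.02  0.01  0.73 -1.7 ] tcp [ 0.4922 -0.1313  0.261 ]
```

View pics/top2.png

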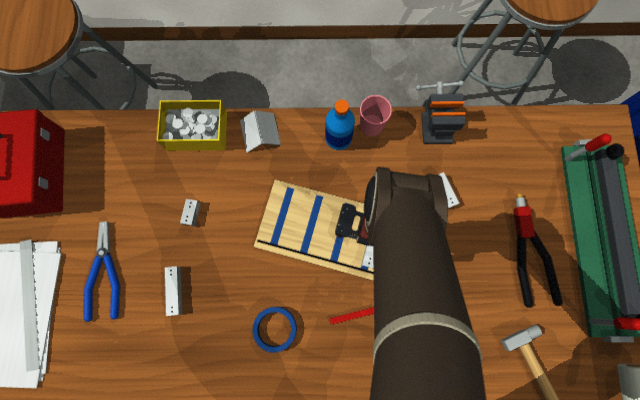

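```bash
python3 -m handwheel '[[[0,0.025,-0.0015],[0,0,0],1],[[0,0.05,-0.0015],[0,0,0],1],[[0,0.06,-0.0015],[0,0,0],1],[[0,0.062,-0.0015],[0,0,0],1],[[0,0.062,-0.0015],[0,0,0],1],[[0,0.062,-0.0015],[0,0,0],1]]'; python3 calc.py 0.4922 -0.1296 0.198 -16.23
```

```text
time: 5.12
tcp_pos: [0.4933, -0.1286, 0.1996]
tcp_rot: [0.099, -0.1, -0.7, 0.7]
wrist_force: [0.0, 0.4, -0.4]
gripper_width: 0.0278
t 5.12 shift [0.0008 0.0016 0.0013] turn [ 0.0001  0.     -0.0013] F [ 0.   0.4 -0.4] w 0.0278 q [ 0.17  0.5  -0.02  2.05  0.02  0.59 -1.71] tcp [ 0.4933 -0.1286  0.1996]
```

```bash
for i in 1 2 3; do python3 -m handwheel '[[[0,0,0],[0,0,0],1]]' | sed -n 2p; done; python3 calc.py 0.4922 -0.1296 0.198 -16.23
```

```text
tcp_pos: [0.4932, -0.1285, 0.1994]
tcp_pos: [0.4931, -0.1284, 0.1991]
tcp_pos: [0.493, -0.1285, 0.199]
t 5.5 shift [0.0005 0.001  0.0013] turn [-0.      0.     -0.0002] F [ 0.2  0.1 -0.3] w 0.0278 q [ 0.17  0.5  -0.02  2.05  0.02  0.59 -1.71] tcp [ 0.493  -0.1285  0.199 ]
```

```bash
python3 -m handwheel '[[[0.0005,0.001,0.0013],[0,0,0],1],[[0.0005,0.001,0.0013],[0,0,0],1],[[0.0005,0.001,0.0013],[0,0,0],1],[[0.0005,0.001,0.0013],[0,0,0],1]]';python3 calc.py 0.4922 -0.1296 0.198 -16.23
```

```text
time: 6.0
tcp_pos: [0.4922, -0.1295, 0.1978]
tcp_rot: [0.1, -0.1, -0.7, 0.7]
wrist_force: [-0.8, 0.4, -0.5]
gripper_width: 0.0282
t 6.0 shift [-0.     -0.0002  0.    ] turn [-0.      0.0001  0.    ] F [-0.8  0.4 -0.5] w 0.0282 q [ 0.18  0.5  -0.02  2.05  0.02  0.59 -1.71] tcp [ 0.4922 -0.1295  0.1978]
```

```bash
python3 -m handwheel '[[[0,0,0],[0,0,0],-0.1],[[0,0,0],[0,0,0],-0.1],[[0,0,0],[0,0,0],-0.1],[[0,0,0],[0,0,0],-0.1],[[0,-0.03,0],[0,0,0],-0.1],[[0,-0.08,0],[0,0,0],-0.1],[[0,-0.1,0],[0,0,0],-0.1],[[0,-0.1,0],[0,0,0],-0.1]]'; python3 calc.py 0.617 -0.3158 0.29 21.83
```

```text
time: 7.0
tcp_pos: [0.4926, -0.1297, 0.2994]
tcp_rot: [0.099, -0.101, -0.7, 0.7]
wrist_force: [-0.7, -0.2, -1.0]
gripper_width: 0.0481
t 7.0 shift [-0.1714  0.0099  0.1439] turn [-0.0008 -0.6643 -0.0035] F [-0.7 -0.2 -1. ] w 0.0481 q [ 0.18  0.34 -0.02  1.99  0.01  0.81 -1.7 ] tcp [ 0.4926 -0.1297  0.2994]
```

```bash
python3 -m handwheel '[[[-0.03,0,0.025],[0,-0.11,0],-0.4],[[-0.065,0,0.055],[0,-0.22,0],-0.4],[[-0.1,0,0.085],[0,-0.33,0],-0.4],[[-0.135,0,0.115],[0,-0.45,0],-0.4],[[-0.16,0.01,0.135],[0,-0.56,0],-0.4],[[-0.171,0.01,0.144],[0,-0.664,0],-0.4],[[-0.171,0.01,0.144],[0,-0.664,0],-0.4],[[-0.171,0.01,0.144],[0,-0.664,0],-0.4],[[-0.171,0.01,0.144],[0,-0.664,0],-0.4],[[-0.171,0.01,0.144],[0,-0.664,0],-0.4]]'
python3 calc.py 0.617 -0.3158 0.188 21.83
python3 - <<'E'
from meas import *
im=viewer.get_image("top")[:,:,::-1].copy(); cv2.imwrite("pics/top3.png",im)
p,=struts(im,[(345,195,400,285)],150); c,L,w,a=rect(p,0.037); d=np.array([np.cos(np.radians(a)),np.sin(np.radians(a))])
print(c,L,w,a,"near",c-d*L/2000)
E
```

```text
time: 8.25
tcp_pos: [0.6161, -0.3149, 0.2882]
tcp_rot: [-0.134, 0.134, -0.694, 0.694]
wrist_force: [0.3, -0.4, 0.1]
gripper_width: 0.0615
t 8.25 shift [-0.0004  0.1002  0.0011] turn [-0.0002 -0.     -0.0003] F [ 0.3 -0.4  0.1] w 0.0615 q [ 0.48  0.63 -0.12  1.52  0.08  0.99 -0.85] tcp [ 0.6161 -0.3149  0.2882]
[ 0.49222806 -0.12838466] 136.6955 29.557348 -16.255392 near [ 0.42661261 -0.1092528 ]
```

View pics/top3.png

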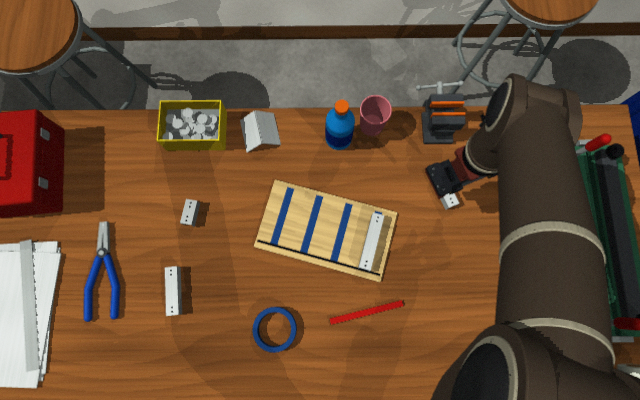

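The 135 strut lies on strip 4, running from top (381,212) to (366,270). It is within about 1.3 mm of target and the yaw matches. The arm is now over the 85 strut, so I'll descend, grip and lift.

```bash
python3 -m handwheel '[[[0,0.04,0.001],[0,0,0],-0.4],[[0,0.08,0.001],[0,0,0],-0.4],[[0,0.1,0.001],[0,0,0],-0.4],[[0,0.1,0.001],[0,0,0],-0.4],[[0,0.1,0.001],[0,0,0],-0.4],[[0,0.1,0.001],[0,0,0],-0.4]]'; python3 calc.py 0.617 -0.3158 0.188 21.83
```

```text
time: 9.05
tcp_pos: [0.6171, -0.3168, 0.1896]
tcp_rot: [-0.135, 0.133, -0.694, 0.695]
wrist_force: [0.4, 0.8, 0.4]
gripper_width: 0.0614
t 9.05 shift [-0.0003  0.0016 -0.001 ] turn [-0.0019 -0.0003 -0.0018] F [0.4 0.8 0.4] w 0.0614 q [ 0.48  0.75 -0.11  1.57  0.1   0.82 -0.86] tcp [ 0.6171 -0.3168  0.1896]
```

```bash
python3 -m handwheel '[[[0,0.0015,-0.001],[0,0,0],-0.4],[[0,0.0015,-0.001],[0,0,0],-0.4],[[0,0.0015,-0.001],[0,0,0],1],[[0,0.0015,-0.001],[0,0,0],1],[[0,0.0015,-0.001],[0,0,0],1],[[0,0.0015,-0.001],[0,0,0],1],[[0,0.0015,-0.001],[0,0,0],1],[[0,0.0015,-0.001],[0,0,0],1]]';python3 calc.py 0.617 -0.3158 0.188 21.83;  python3 -m handwheel '[[[0,-0.03,0],[0,0,0],1],[[0,-0.07,0],[0,0,0],1],[[0,-0.11,0],[0,0,0],1],[[0,-0.11,0],[0,0,0],1],[[0,-0.11,0],[0,0,0],1]]'; python3 calc.py 0.5098 0.0215 0.27 -16.23
```

```text
time: 10.05
tcp_pos: [0.6161, -0.3156, 0.1863]
tcp_rot: [0.134, -0.134, 0.694, -0.694]
wrist_force: [0.1, -1.2, 0.0]
gripper_width: 0.0277
t 10.05 shift [-0.0007 -0.0017  0.0005] turn [ 0.     -0.0002  0.0001] F [ 0.1 -1.2  0. ] w 0.0277 q [ 0.48  0.75 -0.11  1.58  0.1   0.82 -0.87] tcp [ 0.6161 -0.3156  0.1863]
time: 10.68
tcp_pos: [0.6158, -0.3155, 0.2958]
tcp_rot: [0.134, -0.134, 0.694, -0.694]
wrist_force: [-0.5, -0.1, -0.3]
gripper_width: 0.0279
t 10.68 shift [-0.0269  0.026  -0.3522] turn [3.000e-04 6.641e-01 7.000e-04] F [-0.5 -0.1 -0.3] w 0.0279 q [ 0.48  0.62 -0.12  1.52  0.08  1.01 -0.85] tcp [ 0.6158 -0.3155  0.2958]
```

```bash
python3 -m handwheel '[[[-0.002,0,-0.035],[0,0.1,0],1],[[-0.006,0,-0.08],[0,0.2,0],1],[[-0.01,0,-0.13],[0,0.3,0],1],[[-0.014,0,-0.18],[0,0.4,0],1],[[-0.018,0.01,-0.23],[0,0.5,0],1],[[-0.022,0.02,-0.28],[0,0.6,0],1],[[-0.025,0.026,-0.325],[0,0.664,0],1],[[-0.027,0.026,-0.352],[0,0.664,0],1],[[-0.027,0.026,-0.352],[0,0.664,0],1],[[-0.027,0.026,-0.352],[0,0.664,0],1],[[-0.027,0.026,-0.352],[0,0.664,0],1]]'; python3 calc.py 0.5091 0.0217 0.1965 -16.23
```

```text
time: 12.05
tcp_pos: [0.5106, 0.0198, 0.27]
tcp_rot: [0.101, -0.1, -0.7, 0.7]
wrist_force: [-0.8, -0.3, -0.2]
gripper_width: 0.0278
t 12.05 shift [ 0.0019  0.0735 -0.0014] turn [-0.0007 -0.002   0.0002] F [-0.8 -0.3 -0.2] w 0.0278 q [-0.1   0.39 -0.04  2.01  0.02  0.75 -2.01] tcp [0.5106 0.0198 0.27  ]
```

```bash
python3 -m handwheel '[[[0.001,0.025,-0.001],[0,0,0],1],[[0.001,0.05,-0.001],[0,0,0],1],[[0.001,0.068,-0.001],[0,0,0],1],[[0.001,0.072,-0.001],[0,0,0],1],[[0.001,0.072,-0.001],[0,0,0],1],[[0.001,0.072,-0.001],[0,0,0],1],[[0.001,0.072,-0.001],[0,0,0],1],[[0.001,0.072,-0.001],[0,0,0],1]]'; python3 calc.py 0.5091 0.0217 0.1965 -16.23
```

```text
time: 13.05
tcp_pos: [0.5098, 0.0225, 0.1988]
tcp_rot: [-0.1, 0.1, 0.7, -0.7]
wrist_force: [-0.2, 0.5, -0.5]
gripper_width: 0.0276
t 13.05 shift [0.0005 0.0023 0.0009] turn [ 0.0003  0.0001 -0.0007] F [-0.2  0.5 -0.5] w 0.0276 q [-0.11  0.5  -0.04  2.05  0.03  0.59 -2.02] tcp [0.5098 0.0225 0.1988]
```

```bash
python3 -m handwheel '[[[0.0005,0.0018,0.001],[0,0,0],1],[[0.0005,0.0018,0.001],[0,0,0],1],[[0.0005,0.0018,0.001],[0,0,0],1],[[0.0005,0.0018,0.001],[0,0,0],1]]'; python3 calc.py 0.5091 0.0217 0.1965 -16.23
```

```text
time: 13.55
tcp_pos: [0.5089, 0.0216, 0.1965]
tcp_rot: [0.1, -0.1, -0.7, 0.7]
wrist_force: [0.8, -0.1, -0.7]
gripper_width: 0.028
t 13.55 shift [-0.0001  0.     -0.0001] turn [-0.0001  0.0001  0.    ] F [ 0.8 -0.1 -0.7] w 0.028 q [-0.11  0.5  -0.04  2.05  0.03  0.59 -2.02] tcp [0.5089 0.0216 0.1965]
```

```bash
python3 -m handwheel '[[[0,0,0],[0,0,0],-0.1],[[0,0,0],[0,0,0],-0.1],[[0,0,0],[0,0,0],-0.1],[[0,0,0],[0,0,0],-0.1],[[0,-0.03,0],[0,0,0],-0.1],[[0,-0.08,0],[0,0,0],-0.1],[[0,-0.1,0],[0,0,0],-0.1],[[0,-0.1,0],[0,0,0],-0.1]]'; python3 calc.py 0.5691 0.3088 0.29 -10.2
```

```text
time: 14.55
tcp_pos: [0.5094, 0.0216, 0.298]
tcp_rot: [-0.099, 0.101, 0.7, -0.7]
wrist_force: [-0.1, 0.1, -0.9]
gripper_width: 0.0483
t 14.55 shift [ 0.023   0.0084 -0.2924] turn [ 0.0012 -0.1053 -0.0033] F [-0.1  0.1 -0.9] w 0.0483 q [-0.1   0.34 -0.04  1.99  0.02  0.81 -2.01] tcp [0.5094 0.0216 0.298 ]
```

```bash
python3 -m handwheel '[[[0.003,0,-0.04],[0,-0.02,0],-0.4],[[0.007,0,-0.09],[0,-0.04,0],-0.4],[[0.011,0,-0.14],[0,-0.06,0],-0.4],[[0.015,0.004,-0.19],[0,-0.08,0],-0.4],[[0.019,0.008,-0.24],[0,-0.1,0],-0.4],[[0.022,0.008,-0.28],[0,-0.105,0],-0.4],[[0.023,0.008,-0.2924],[0,-0.105,0],-0.4],[[0.023,0.008,-0.2924],[0,-0.105,0],-0.4],[[0.023,0.008,-0.2924],[0,-0.105,0],-0.4],[[0.023,0.008,-0.2924],[0,-0.105,0],-0.4]]'
python3 calc.py 0.5691 0.3088 0.188 -10.2
python3 - <<'E'
from meas import *
im=viewer.get_image("top")[:,:,::-1].copy(); cv2.imwrite("pics/top4.png",im)
for b in [(345,195,400,285),(295,185,330,265)]:
  p,=struts(im,[b],150); c,L,w,a=rect(p,0.037); d=np.array([np.cos(np.radians(a)),np.sin(np.radians(a))])
  print(c,L,w,a,"near",c-d*L/2000)
E
```

```text
time: 15.8
tcp_pos: [0.5689, 0.3071, 0.2886]
tcp_rot: [0.064, -0.064, -0.704, 0.704]
wrist_force: [0.7, -0.1, 0.0]
gripper_width: 0.0612
t 15.8 shift [ 1.000e-04  1.006e-01 -1.800e-03] turn [-0.0007 -0.0023 -0.0003] F [ 0.7 -0.1  0. ] w 0.0612 q [-0.5   0.56 -0.11  1.65  0.07  0.93 -2.38] tcp [0.5689 0.3071 0.2886]
[ 0.45606363 -0.11772223] 61.59628 29.77354 -16.263786 near [ 0.42649795 -0.1090969 ]
[0.50564966 0.0228977 ] 79.23917 29.32445 -15.906927 near [0.46754718 0.03375645]
```

View pics/top4.png

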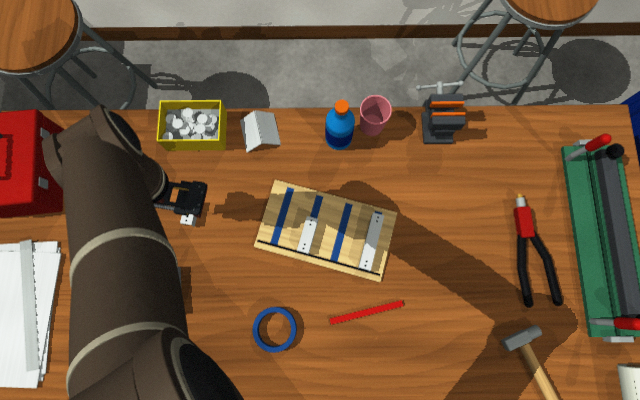

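The 85 strut is on strip 2, from (314,220) to (303,250). The arm's shadow spoils its measured length, so I'll check it again later. The gripper is over the 60 strut.

```bash
python3 -m handwheel '[[[0,0.04,-0.001],[0,0,0],-0.4],[[0,0.08,-0.001],[0,0,0],-0.4],[[0,0.098,-0.001],[0,0,0],-0.4],[[0,0.1,-0.001],[0,0,0],-0.4],[[0,0.1,-0.001],[0,0,0],-0.4],[[0,0.1,-0.001],[0,0,0],-0.4],[[0,0.1,-0.001],[0,0,0],-0.4]]'; python3 calc.py 0.5691 0.3088 0.188 -10.2
```

```text
time: 16.73
tcp_pos: [0.569, 0.31, 0.1897]
tcp_rot: [-0.062, 0.063, 0.705, -0.704]
wrist_force: [0.3, 0.0, 0.3]
gripper_width: 0.0614
t 16.73 shift [-0.0003  0.0017  0.0012] turn [ 0.0011 -0.0002 -0.0013] F [0.3 0.  0.3] w 0.0614 q [-0.51  0.69 -0.1   1.7   0.09  0.76 -2.4 ] tcp [0.569  0.31   0.1897]
```

```bash
python3 -m handwheel '[[[0,0.001,0.001],[0,0,0],-0.4],[[0,0.001,0.001],[0,0,0],-0.4],[[0,0.001,0.001],[0,0,0],-0.4],[[0,0.001,0.001],[0,0,0],1],[[0,0.001,0.001],[0,0,0],1],[[0,0.001,0.001],[0,0,0],1],[[0,0.001,0.001],[0,0,0],1],[[0,0.001,0.001],[0,0,0],1],[[0,0.001,0.001],[0,0,0],1]]';python3 calc.py 0.5691 0.3088 0.188 -10.2;  python3 -m handwheel '[[[0,-0.03,0],[0,0,0],1],[[0,-0.07,0],[0,0,0],1],[[0,-0.11,0],[0,0,0],1],[[0,-0.11,0],[0,0,0],1],[[0,-0.11,0],[0,0,0],1]]'; python3 calc.py 0.5189 0.0969 0.27 -16.23
```

```text
time: 17.85
tcp_pos: [0.5686, 0.3088, 0.1875]
tcp_rot: [0.063, -0.063, -0.704, 0.704]
wrist_force: [-0.3, -0.2, -0.2]
gripper_width: 0.0277
t 17.85 shift [-0.0005 -0.0005 -0.0001] turn [-0.     -0.0002 -0.    ] F [-0.3 -0.2 -0.2] w 0.0277 q [-0.5   0.69 -0.1   1.7   0.09  0.75 -2.4 ] tcp [0.5686 0.3088 0.1875]
time: 18.48
tcp_pos: [0.5682, 0.3086, 0.2969]
tcp_rot: [0.063, -0.063, -0.704, 0.704]
wrist_force: [-0.5, -0.0, -1.5]
gripper_width: 0.0278
t 18.48 shift [0.011  0.0271 0.2171] turn [-0.0006  0.1051  0.0005] F [-0.5 -0.  -1.5] w 0.0278 q [-0.5   0.55 -0.11  1.64  0.07  0.95 -2.38] tcp [0.5682 0.3086 0.2969]
```

```bash
python3 -m handwheel '[[[0.002,0,0.03],[0,0.02,0],1],[[0.004,0,0.075],[0,0.05,0],1],[[0.007,0.01,0.12],[0,0.08,0],1],[[0.009,0.02,0.165],[0,0.1,0],1],[[0.011,0.027,0.205],[0,0.105,0],1],[[0.011,0.027,0.217],[0,0.105,0],1],[[0.011,0.027,0.217],[0,0.105,0],1],[[0.011,0.027,0.217],[0,0.105,0],1],[[0.011,0.027,0.217],[0,0.105,0],1]]'; python3 calc.py 0.5184 0.097 0.1975 -16.23
```

```text
time: 19.6
tcp_pos: [0.5194, 0.0986, 0.2705]
tcp_rot: [-0.099, 0.099, 0.7, -0.7]
wrist_force: [-0.0, -0.6, 0.4]
gripper_width: 0.0277
t 19.6 shift [0.0005 0.073  0.0019] turn [ 0.0006  0.0021 -0.    ] F [-0.  -0.6  0.4] w 0.0277 q [-0.22  0.41 -0.07  1.96  0.04  0.77 -2.17] tcp [0.5194 0.0986 0.2705]
```

```bash
python3 -m handwheel '[[[0,0.025,0.001],[0,0,0],1],[[0,0.05,0.001],[0,0,0],1],[[0,0.068,0.001],[0,0,0],1],[[0,0.072,0.001],[0,0,0],1],[[0,0.072,0.001],[0,0,0],1],[[0,0.072,0.001],[0,0,0],1],[[0,0.072,0.001],[0,0,0],1],[[0,0.072,0.001],[0,0,0],1]]'; python3 calc.py 0.5184 0.097 0.1975 -16.23
```

```text
time: 20.6
tcp_pos: [0.5191, 0.0962, 0.199]
tcp_rot: [-0.1, 0.1, 0.7, -0.7]
wrist_force: [0.8, 0.7, -0.2]
gripper_width: 0.0278
t 20.6 shift [ 0.0009  0.0015 -0.0005] turn [ 0.0004  0.     -0.0007] F [ 0.8  0.7 -0.2] w 0.0278 q [-0.23  0.52 -0.06  2.01  0.05  0.61 -2.18] tcp [0.5191 0.0962 0.199 ]
```

```bash
python3 -m handwheel '[[[0.0006,0.001,-0.001],[0,0,0],1],[[0.0006,0.001,-0.001],[0,0,0],1],[[0.0006,0.001,-0.001],[0,0,0],1],[[0.0006,0.001,-0.001],[0,0,0],1]]'; python3 calc.py 0.5184 0.097 0.1975 -16.23
```

```text
time: 21.1
tcp_pos: [0.5187, 0.0973, 0.1975]
tcp_rot: [0.1, -0.1, -0.7, 0.7]
wrist_force: [0.2, -0.6, 0.8]
gripper_width: 0.0276
t 21.1 shift [0.0002 0.     0.0004] turn [-0.0001  0.      0.    ] F [ 0.2 -0.6  0.8] w 0.0276 q [-0.23  0.53 -0.06  2.01  0.05  0.61 -2.18] tcp [0.5187 0.0973 0.1975]
```

```bash
python3 -m handwheel '[[[0,0,0],[0,0,0],-0.1],[[0,0,0],[0,0,0],-0.1],[[0,0,0],[0,0,0],-0.1],[[0,0,0],[0,0,0],-0.1],[[0,-0.03,0],[0,0,0],-0.1],[[0,-0.08,0],[0,0,0],-0.1],[[0,-0.1,0],[0,0,0],-0.1],[[0,-0.1,0],[0,0,0],-0.1]]'; python3 calc.py 0.3837 0.337 0.29 5.9
```

```text
time: 22.1
tcp_pos: [0.5192, 0.0974, 0.299]
tcp_rot: [-0.099, 0.101, 0.7, -0.7]
wrist_force: [-0.5, 0.1, -0.7]
gripper_width: 0.0481
t 22.1 shift [ 0.1971  0.0088 -0.1921] turn [ 0.0011 -0.3863 -0.0033] F [-0.5  0.1 -0.7] w 0.0481 q [-0.22  0.37 -0.07  1.94  0.03  0.83 -2.16] tcp [0.5192 0.0974 0.299 ]
```

```bash
python3 -m handwheel '[[[0.03,0,-0.03],[0,-0.07,0],-0.4],[[0.065,0,-0.065],[0,-0.15,0],-0.4],[[0.1,0,-0.1],[0,-0.23,0],-0.4],[[0.135,0,-0.135],[0,-0.31,0],-0.4],[[0.17,0.008,-0.168],[0,-0.38,0],-0.4],[[0.197,0.009,-0.192],[0,-0.386,0],-0.4],[[0.197,0.009,-0.192],[0,-0.386,0],-0.4],[[0.197,0.009,-0.192],[0,-0.386,0],-0.4],[[0.197,0.009,-0.192],[0,-0.386,0],-0.4]]'; python3 calc.py 0.3837 0.337 0.188 5.9
```

```text
time: 23.22
tcp_pos: [0.3839, 0.3356, 0.288]
tcp_rot: [-0.035, 0.036, -0.706, 0.707]
wrist_force: [0.3, -0.9, 0.5]
gripper_width: 0.0618
t 23.23 shift [ 0.      0.1    -0.0015] turn [-0.001  -0.0023  0.0004] F [ 0.3 -0.9  0.5] w 0.0618 q [-0.62  0.37 -0.24  1.98  0.12  0.8  -2.4 ] tcp [0.3839 0.3356 0.288 ]
```

```bash
python3 -m handwheel '[[[0,0.04,-0.001],[0,0,0],-0.4],[[0,0.08,-0.001],[0,0,0],-0.4],[[0,0.098,-0.001],[0,0,0],-0.4],[[0,0.1,-0.001],[0,0,0],-0.4],[[0,0.1,-0.001],[0,0,0],-0.4],[[0,0.1,-0.001],[0,0,0],-0.4],[[0,0.1,-0.001],[0,0,0],-0.4]]'; python3 calc.py 0.3837 0.337 0.188 5.9
```

```text
time: 24.1
tcp_pos: [0.3834, 0.3379, 0.1893]
tcp_rot: [0.037, -0.036, 0.706, -0.706]
wrist_force: [-0.0, -0.4, 0.3]
gripper_width: 0.0615
t 24.1 shift [-0.0003  0.0013  0.0009] turn [ 0.0008 -0.0004 -0.0012] F [-0.  -0.4  0.3] w 0.0615 q [-0.65  0.53 -0.21  2.04  0.19  0.59 -2.46] tcp [0.3834 0.3379 0.1893]
```

```bash
python3 -m handwheel '[[[0,0.001,0.001],[0,0,0],-0.4],[[0,0.001,0.001],[0,0,0],-0.4],[[0,0.001,0.001],[0,0,0],-0.4],[[0,0.001,0.001],[0,0,0],1],[[0,0.001,0.001],[0,0,0],1],[[0,0.001,0.001],[0,0,0],1],[[0,0.001,0.001],[0,0,0],1],[[0,0.001,0.001],[0,0,0],1],[[0,0.001,0.001],[0,0,0],1]]';python3 calc.py 0.3837 0.337 0.188 5.9;  python3 -m handwheel '[[[0,-0.03,0],[0,0,0],1],[[0,-0.07,0],[0,0,0],1],[[0,-0.11,0],[0,0,0],1],[[0,-0.11,0],[0,0,0],1],[[0,-0.11,0],[0,0,0],1]]'; python3 calc.py 0.5008 -0.0541 0.28 -16.23
```

```text
time: 25.22
tcp_pos: [0.3832, 0.3367, 0.1875]
tcp_rot: [-0.036, 0.036, -0.706, 0.706]
wrist_force: [-0.4, 0.9, -0.9]
gripper_width: 0.0282
t 25.23 shift [-0.0005 -0.0005 -0.0002] turn [-0.0001 -0.0002  0.    ] F [-0.4  0.9 -0.9] w 0.0282 q [-0.65  0.53 -0.21  2.04  0.19  0.58 -2.46] tcp [0.3832 0.3367 0.1875]
time: 25.85
tcp_pos: [0.383, 0.3364, 0.2971]
tcp_rot: [-0.036, 0.036, -0.706, 0.706]
wrist_force: [-0.5, -0.5, -1.0]
gripper_width: 0.0277
t 25.85 shift [-0.0772  0.0172  0.4005] turn [-5.000e-04  3.859e-01  2.000e-04] F [-0.5 -0.5 -1. ] w 0.0277 q [-0.61  0.36 -0.25  1.97  0.12  0.82 -2.4 ] tcp [0.383  0.3364 0.2971]
```

```bash
python3 -m handwheel '[[[-0.006,0,0.03],[0,0.05,0],1],[[-0.015,0,0.075],[0,0.1,0],1],[[-0.024,0,0.125],[0,0.15,0],1],[[-0.034,0,0.175],[0,0.2,0],1],[[-0.043,0,0.225],[0,0.25,0],1],[[-0.053,0.005,0.275],[0,0.3,0],1],[[-0.063,0.01,0.325],[0,0.35,0],1],[[-0.072,0.017,0.375],[0,0.386,0],1],[[-0.077,0.017,0.4],[0,0.386,0],1],[[-0.077,0.017,0.4],[0,0.386,0],1],[[-0.077,0.017,0.4],[0,0.386,0],1],[[-0.077,0.017,0.4],[0,0.386,0],1]]'; python3 calc.py 0.5003 -0.0540 0.1975 -16.23
```

```text
time: 27.35
tcp_pos: [0.5006, -0.0519, 0.2802]
tcp_rot: [-0.099, 0.099, 0.7, -0.7]
wrist_force: [-0.0, 0.1, -0.4]
gripper_width: 0.0276
t 27.35 shift [-0.0004  0.0827  0.0021] turn [0.0002 0.0022 0.0008] F [-0.   0.1 -0.4] w 0.0276 q [ 0.02  0.36 -0.01  2.02  0.01  0.77 -1.85] tcp [ 0.5006 -0.0519  0.2802]
```

```bash
python3 -m handwheel '[[[0,0,0.001],[0,0,0],1],[[0,0,0.001],[0,0,0],1],[[0,0.025,0.001],[0,0,0],1],[[0,0.045,0.001],[0,0,0],1],[[0,0.055,0.001],[0,0,0],1],[[0,0.06,0.001],[0,0,0],1],[[0,0.06,0.001],[0,0,0],1],[[0,0.06,0.001],[0,0,0],1]]'; python3 calc.py 0.5003 -0.0540 0.1975 -16.23
```

```text
time: 28.35
tcp_pos: [0.5008, -0.0542, 0.2211]
tcp_rot: [-0.099, 0.1, 0.7, -0.7]
wrist_force: [-0.2, 0.3, -0.5]
gripper_width: 0.0279
t 28.35 shift [ 0.0006  0.0236 -0.    ] turn [ 0.0002  0.     -0.001 ] F [-0.2  0.3 -0.5] w 0.0279 q [ 0.02  0.45 -0.01  2.06  0.01  0.63 -1.85] tcp [ 0.5008 -0.0542  0.2211]
```

```bash
python3 -m handwheel '[[[0.0005,0.01,0],[0,0,0],1],[[0.0005,0.02,0],[0,0,0],1],[[0.0005,0.023,0],[0,0,0],1],[[0.0005,0.023,0],[0,0,0],1],[[0.0005,0.023,0],[0,0,0],1],[[0.0005,0.023,0],[0,0,0],1]]'; python3 calc.py 0.5003 -0.0540 0.1975 -16.23
```

```text
time: 29.1
tcp_pos: [0.5002, -0.054, 0.1977]
tcp_rot: [-0.1, 0.1, 0.7, -0.7]
wrist_force: [0.8, 0.1, -0.4]
gripper_width: 0.0279
t 29.1 shift [-0.0001  0.0002 -0.0001] turn [ 0.0001  0.0001 -0.0004] F [ 0.8  0.1 -0.4] w 0.0279 q [ 0.02  0.49 -0.01  2.07  0.01  0.58 -1.85] tcp [ 0.5002 -0.054   0.1977]
```

Release, rise and retreat toward the start side, then check.

```bash
python3 -m handwheel '[[[0,0,0],[0,0,0],-0.1],[[0,0,0],[0,0,0],-0.1],[[0,0,0],[0,0,0],-0.1],[[0,0,0],[0,0,0],-0.1],[[0,-0.03,0],[0,0,0],-0.1],[[0,-0.08,0],[0,0,0],-0.1],[[0,-0.13,0],[0,0,0],-0.1],[[0,-0.16,0],[0,0,0],-0.1]]'; python3 calc.py 0.3 -0.5 0.38 -16
```

```text
time: 30.1
tcp_pos: [0.5003, -0.0541, 0.3602]
tcp_rot: [-0.099, 0.101, 0.7, -0.7]
wrist_force: [0.1, -0.2, -0.3]
gripper_width: 0.0482
t 30.1 shift [ 0.0676 -0.0204  0.4841] turn [ 0.0007 -0.004  -0.0028] F [ 0.1 -0.2 -0.3] w 0.0482 q [ 0.02  0.25 -0.01  1.94  0.    0.95 -1.85] tcp [ 0.5003 -0.0541  0.3602]
```

```bash
python3 -m handwheel '[[[0.007,-0.02,0.05],[0,0,0],-0.1],[[0.014,-0.02,0.1],[0,0,0],-0.1],[[0.021,-0.02,0.15],[0,0,0],-0.1],[[0.028,-0.02,0.2],[0,0,0],-0.1],[[0.035,-0.02,0.25],[0,0,0],-0.1],[[0.042,-0.02,0.3],[0,0,0],-0.1],[[0.05,-0.02,0.35],[0,0,0],-0.1],[[0.057,-0.02,0.4],[0,0,0],-0.1],[[0.063,-0.02,0.45],[0,0,0],-0.1],[[0.068,-0.02,0.48],[0,0,0],-0.1],[[0.068,-0.02,0.48],[0,0,0],-0.1]]'
cat > chk.py <<'E'
from meas import *
import sys
k=sys.argv[1]
im=viewer.get_image("top")[:,:,::-1].copy(); cv2.imwrite(f"pics/top{k}.png",im)
b=viewer.get_image("scene")[:,:,::-1].copy(); cv2.imwrite(f"pics/scene{k}.png",b)
cv2.imwrite(f"pics/zt{k}.png",cv2.resize(im[172:288,240:410],None,fx=4.5,fy=4.5,interpolation=cv2.INTER_CUBIC))
cv2.imwrite(f"pics/zs{k}.png",cv2.resize(b[140:255,260:395],None,fx=5,fy=5,interpolation=cv2.INTER_CUBIC))
d=np.array([np.cos(np.radians(-16.23)),np.sin(np.radians(-16.23))]); n=np.array([-d[1],d[0]])
B=[(265,205,297,250),(294,205,328,265),(322,200,363,275),(352,195,398,283)]
M=[(.4911,.105),(.47,.0331),(.449,-.039),(.4284,-.111)]
for vth in (150,165):
 for b,m,L0 in zip(B,M,(60,85,110,135)):
  p,=struts(im,[b],vth,30); c,L,w,a=rect(p,0.037); r=c-np.array(m); print(L0,"L",round(float(L),1),"w",round(float(w),1),"ang",round(float(a)+16.23,2),"along err(mid)",round(float(r@d*1000-L0/2),1),"near end",round(float(r@d*1000-L/2),1),"lat",round(float(r@n*1000),1))
E
python3 chk.py 5
```

```text
time: 31.48
tcp_pos: [0.2988, -0.4977, 0.3773]
tcp_rot: [0.102, -0.101, -0.7, 0.7]
wrist_force: [0.1, 0.4, -0.3]
gripper_width: 0.0485
60 L 60.3 w 27.9 ang 0.11 along err(mid) -0.8 near end -1.0 lat 0.8
85 L 85.7 w 28.0 ang -0.04 along err(mid) -1.4 near end -1.8 lat 0.3
110 L 110.8 w 27.8 ang 0.03 along err(mid) -1.3 near end -1.7 lat 0.4
135 L 135.7 w 28.7 ang -0.06 along err(mid) -1.5 near end -1.8 lat 1.1
60 L 59.4 w 27.5 ang 0.16 along err(mid) -0.8 near end -0.5 lat 1.1
85 L 84.8 w 27.6 ang -0.04 along err(mid) -1.7 near end -1.6 lat 0.5
110 L 109.8 w 27.8 ang 0.06 along err(mid) -1.6 near end -1.4 lat 0.4
135 L 134.9 w 28.3 ang -0.17 along err(mid) -1.7 near end -1.6 lat 0.8
```

View pics/zt5.png

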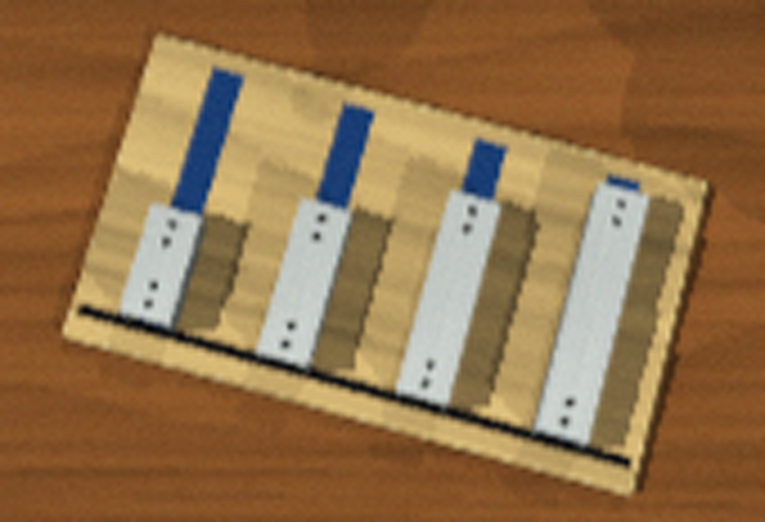

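View pics/zs5.png

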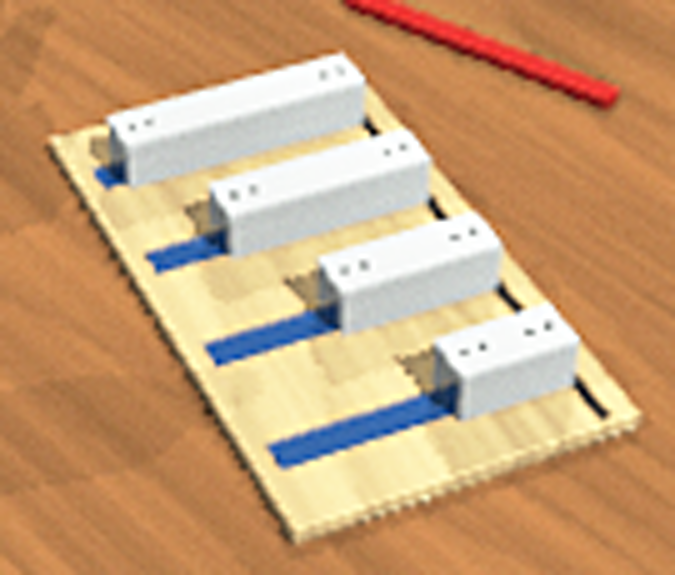

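View pics/scene5.png

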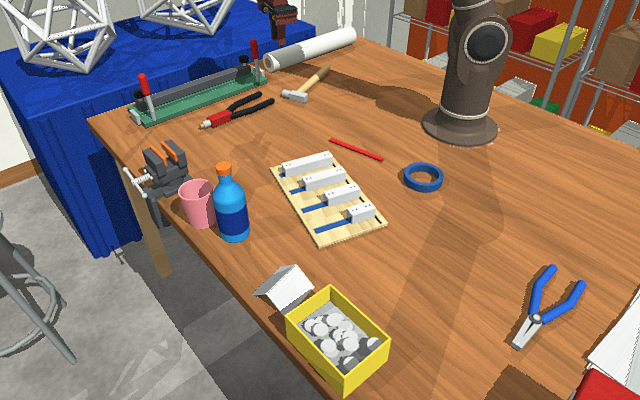

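All four struts lie flat and parallel on their strips. In the top crop their near ends are on the base line at about (150,325), (285,362), (422,400) and (560,440). The bottle is upright at scene (231,205), so I'm handing in.

```bash
python3 -c "
from workcell import arm
print(arm.close_job(), arm.get_state()['time'])"
```

```text
the job is handed in; nothing more can be done
the job is handed in; nothing more can be done
```

All four struts are laid out and the job is handed in, at about 32 s on the robot's clock. I placed each with one pick and no retries: 135 mm on mark4 (nearest the vise), 110 mm on mark3, 85 mm on mark2 and 60 mm on mark1.

**Last check (top view):**
- **Base line:** the near ends lie about 0.5–1.8 mm onto the 6 mm black line; I had aimed for 1 mm.
- **Strip centre:** each strut is within about 1.1 mm sideways.
- **Angle:** each is within about 0.2° of its strip.

Both views show the struts flat, open side down, with the bottle upright and the gripper clear. The wrist force readings, taken at the end of each move, stayed within about 2 N.

**Checks that disagreed:**
- **Heights:** two-view triangulation put the board about 2.5 mm lower and the strut tops about 1 mm lower than the text says. That is about the calibration error, so I used the text's heights.
- **85 mm strut:** one mid-job picture measured it short because the arm's shadow fell across it. The final picture gave 85–86 mm.

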